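# Find the reference bar in the tins and stand it in its slot

### The job

One of the three green tins holds the photographic reference bar (black, with grey patches). Open the tins by their brass pulls one at a time, shutting a wrong one with its contents inside before you open the next, until you find the bar; stand it upright and fully home in the slot of the wooden stand. Finish with all three tins shut, and do not disturb the jar, the tape reel and the glue stick standing around.

Things in the scene. Friction and masses are not known exactly. Their poses are not given: they have to be found in the camera images.
- tin_a: One of three identical green metal tins with a hinged lid and a white paper label, 94 x 134 x 37 mm shut (x, y, z), fixed to the table. Origin: centre of its underside. Its x points from the front (brass pull, facing the robot) to the hinge at the back, y along the hinge, z up. Inside 82 x 126 mm, floor 2 mm above the table, rim of the 2 mm walls 34 mm above the table. The hinge line lies 45 mm behind the origin (+x) and 34 mm up, parallel to y.
- tin_a_pull (a point): Centre of the grip of that tin's pull, a rigid brass T on the middle of the lid's front lip: a stem 12 mm wide and 4 mm thick, and across its end a round bar of 9 mm diameter, 24 mm long, parallel to the tin's y (pinched at its two flat ends, it can turn between the fingers as the lid swings). The point is the middle of that bar: 25 mm beyond the lip, 115 mm from the hinge line, 33 mm above the table when shut; it moves with the lid.
- tin_a_lid (a joint): Lid angle in rad: 0 shut, grows as the front rises, stop at 1.92 (leaning back, where it stays by itself). The hinge is nearly free, with some damping: the light lid (60 g) sinks shut by itself within a few seconds from below about 1.5.
- tin_b: One of three identical green metal tins with a hinged lid and a white paper label, 94 x 134 x 37 mm shut (x, y, z), fixed to the table. Origin: centre of its underside. Its x points from the front (brass pull, facing the robot) to the hinge at the back, y along the hinge, z up. Inside 82 x 126 mm, floor 2 mm above the table, rim of the 2 mm walls 34 mm above the table. The hinge line lies 45 mm behind the origin (+x) and 34 mm up, parallel to y.
- tin_b_pull (a point): Centre of the grip of that tin's pull, a rigid brass T on the middle of the lid's front lip: a stem 12 mm wide and 4 mm thick, and across its end a round bar of 9 mm diameter, 24 mm long, parallel to the tin's y (pinched at its two flat ends, it can turn between the fingers as the lid swings). The point is the middle of that bar: 25 mm beyond the lip, 115 mm from the hinge line, 33 mm above the table when shut; it moves with the lid.
- tin_b_lid (a joint): Lid angle in rad: 0 shut, grows as the front rises, stop at 1.92 (leaning back, where it stays by itself). The hinge is nearly free, with some damping: the light lid (60 g) sinks shut by itself within a few seconds from below about 1.5.
- tin_c: One of three identical green metal tins with a hinged lid and a white paper label, 94 x 134 x 37 mm shut (x, y, z), fixed to the table. Origin: centre of its underside. Its x points from the front (brass pull, facing the robot) to the hinge at the back, y along the hinge, z up. Inside 82 x 126 mm, floor 2 mm above the table, rim of the 2 mm walls 34 mm above the table. The hinge line lies 45 mm behind the origin (+x) and 34 mm up, parallel to y.
- tin_c_pull (a point): Centre of the grip of that tin's pull, a rigid brass T on the middle of the lid's front lip: a stem 12 mm wide and 4 mm thick, and across its end a round bar of 9 mm diameter, 24 mm long, parallel to the tin's y (pinched at its two flat ends, it can turn between the fingers as the lid swings). The point is the middle of that bar: 25 mm beyond the lip, 115 mm from the hinge line, 33 mm above the table when shut; it moves with the lid.
- tin_c_lid (a joint): Lid angle in rad: 0 shut, grows as the front rises, stop at 1.92 (leaning back, where it stays by itself). The hinge is nearly free, with some damping: the light lid (60 g) sinks shut by itself within a few seconds from below about 1.5.
- bar_mid (a point): Centre of the photographic reference bar: a black bar with a row of six grey patches from dark to light on its long faces and top, 14 x 100 x 30 mm (x, y, z), 80 g give or take. It starts standing on its long narrow edge in one of the tins, roughly along the tin's y.
- stand: Wooden stand, a block 60 x 140 x 24 mm (x, y, z) fixed to the table; origin: centre of its underside. In its top one straight slot along its y, 18 mm wide, 106 mm long and 12 mm deep with chamfered mouth, at the middle.
- slot_floor (a point): Centre of the floor of the stand's slot, 12 mm above the table; axes as the stand's (y along the slot).
- pad_mid (a point): Centre of a cream pad of box labels, 50 x 76 x 14 mm, lying loose in one of the other tins.
- eraser_mid (a point): Centre of a blue and white eraser, 24 x 53 x 13 mm, lying loose in one of the other tins.
- jar_mid (a point): Bystander: centre of a white jar with black cap, 64 mm across, 68 mm high, standing loose on the table.
- reel_mid (a point): Bystander: centre of a reel of cream tape with flanges, 88 mm across, 105 mm high, standing loose on the table.
- stick_mid (a point): Bystander: centre of a pale glue stick, 28 mm across, 96 mm high, standing loose on the table.
Not all that is in view belongs to the job. Leave any red look-alike of the tin_c alone.

How it is judged:
By the outcome, as a careful person would: the job done as asked, in the order asked, and still so for the second after the job is handed in, with the robot touching nothing.
It also fails if it takes over 72 s, if anything falls off the work surface, if the arm or the gripper's body presses on something with over 40 N, if the wrist force passes 120 N, or if a joint passes its speed limit or range.

### The arm

A 6-joint arm with a two-finger parallel gripper is mounted at the origin on the work surface; the furniture and walls round the work are solid. World frame = base frame: x ahead of the robot, y to its left, z up, the work surface at z = 0. Lengths are in m, angles in degrees, forces in N, time in s.
With the tool pointing down it reaches from about 0.4 to 0.825 m from the base axis. Payload 7 kg.
Tool frame: the origin (TCP) lies midway between the tips of the shut fingers; the grasp point (between the pads) lies 19 mm behind it; z points along the fingers, y is the direction in which the jaws open and shut (so a half turn about z gives the same grasp; the last joint's range is limited). The gripper opens to 88 mm and grips with 3 to 60 N. Pads are 19 mm wide; open, the fingers measure 130 mm over their backs; the gripper's body (78 mm by 193 mm) begins 47 mm behind the grasp point.
Start: joints at [-50.873, 20.546, 0.682, 0, -70.136, -16.507], TCP at [0.26, -0.623, 0.227] pointing down, gripper open.
Joint ranges: [-176.03, 176.03], [-82.01, 121.73], [-58.28, 71.71], [-173.87, 95.51], [-174.79, -0.11], [-173.66, 173.66]. Speed limits (degrees/s): [136.94, 136.94, 172.46, 180, 180, 180].

### API

Orientations are given as a 3x3 rotation matrix whose columns are the frame's x, y, z axes.
In Python, from rig import robot gives the robot as it stands. Calls block until the motion is done:
- robot.goto(position, orientation): joint-space move of the TCP to a pose.
- robot.servo_line(position, ori=None, speed=0.15): straight line of the TCP; ori=None keeps the orientation; speed is the mean speed in m/s.
- robot.movej(angles): joint-space move.
- robot.move_gripper(opening): opening from 0.0 (shut) to 1.0 (fully open); the grip force is fixed at half the most; returns when the fingers have stopped.
- robot.dwell(seconds).
- robot.ik(position, orientation): joint angles nearest the present ones, or None.
- robot.grab_frame(name): name is "side" or "top"; returns (picture, depth): 480x640x3 uint8, red, green, blue; 480x640 float32, m along the optical axis (not along the pixel's ray), 0 where there is no reading.
- robot.camera_info(name): a dict with "vfov" (degrees; the focal length in pixels is half the picture's height over the tangent of half this angle, whatever the lens; pixels are square), "cx", "cy" (the principal point, pixels), "k1" (the pictures are not rectified: a ray, as slopes to the right and down, at radius r is drawn at 1 + k1 r^2 times it, then the intrinsics apply), "view" (4x4, takes a point from world to camera coordinates). Camera axes: x right, y down, z forward; pixel columns grow to the right and rows downward; lengths in m; the calibration is good to about 2 mm. A picture is of the moment at which its call begins. camera_info takes no time and is no camera call.
A pose or a line that the arm cannot do raises robot.Unreachable and nothing moves.
- robot.job_done(): hands the job in, once; it reports no verdict.
Readings, each from a call of its own:
- robot.read_t(): time.
- robot.read_qpos(): joint angles.
- robot.read_qvel(): joint speeds.
- robot.read_effort(): joint torques, N m.
- robot.read_position(): TCP position.
- robot.read_tcp_rot(): TCP orientation.
- robot.read_force(): force on the tool from outside, world axes, zero at the start.
- robot.read_ft_torque(): the same for the moment, N m.
- robot.read_grip_width(): opening from 0.0 (shut) to 1.0 (fully open).
Only numpy, scipy, OpenCV 4.12 (cv2) and the standard library are available. Lean on these libraries where they do the work, as an engineer would, in place of code of your own. Each camera call takes 0.05 s, during which the arm holds its last target. There are 200 camera calls.

## Working session

There is one attempt and no reset: what is moved stays moved. The work goes in short steps, each a Python script; the robot and the scene stay as the last script left them, time stands still between calls to the robot, and variables do not carry over. Pictures are saved under pics/ and viewed, about 8 in all and at most 12, crops included, and the job is handed in when it is done.

```bash
ls; mkdir -p pics; cat > h.py <<'E'
import numpy as np, cv2
from rig import robot
def K(n):
    c=robot.camera_info(n); f=240/np.tan(np.radians(c["vfov"])/2); return c,f
def und(n,u,v):
    c,f=K(n); x=(np.asarray(u,float)-c["cx"])/f; y=(np.asarray(v,float)-c["cy"])/f
    a,b=x.copy(),y.copy()
    for _ in range(20):
        s=1+c["k1"]*(a*a+b*b); a=x/s; b=y/s
    return a,b,c
def cloud(n,d):
    v,u=np.mgrid[0:480,0:640]; a,b,c=und(n,u,v)
    P=np.stack([a*d,b*d,d],-1); V=np.asarray(c["view"]); 
    return (P-V[:3,3])@V[:3,:3]
def onplane(n,u,v,z):
    a,b,c=und(n,u,v); V=np.asarray(c["view"]); R=V[:3,:3]; o=-R.T@V[:3,3]
    r=np.stack([a,b,np.ones_like(a)],-1)@R
    return o+r*((z-o[2])/r[...,2])[...,None]
def snap(n,name):
    p,d=robot.grab_frame(n); cv2.imwrite(f"pics/{name}.png",p[...,::-1]); np.savez(f"pics/{name}.npz",p=p,d=d); return p,d
E
python3 - <<'E'
from h import *
for n in("top","side"):
    p,d=snap(n,n+"0"); print(robot.camera_info(n))
print(robot.read_t(),robot.read_tcp_rot())
E
```

```text
pics
{'vfov': 56.0406651367816, 'cx': 316.7128604215317, 'cy': 245.9587324740044, 'k1': -0.027652942632547854, 'view': array([[-1.01025082e-03, -9.99974127e-01, -7.12213606e-03,
         7.29190179e-03],
       [-9.97849854e-01,  1.47479304e-03, -6.55247587e-02,
         5.22240766e-01],
       [ 6.55335670e-02,  7.04062599e-03, -9.97825526e-01,
         1.42809128e+00],
       [ 0.00000000e+00,  0.00000000e+00,  0.00000000e+00,
         1.00000000e+00]])}
{'vfov': 49.585035919946314, 'cx': 316.1517171974141, 'cy': 248.5744155385717, 'k1': -0.018010843991428407, 'view': array([[-0.99365483, -0.11196084,  0.01071647,  0.50563758],
       [-0.07021067,  0.54302838, -0.83677395,  0.0944846 ],
       [ 0.08786656, -0.83221689, -0.54744362,  1.34265709],
       [ 0.        ,  0.        ,  0.        ,  1.        ]])}
0.1 [[-9.23129385e-01 -3.84488834e-01 -6.89242420e-04]
 [-3.84489432e-01  9.23128430e-01  1.33399871e-03]
 [ 1.23351666e-04  1.49645983e-03 -9.99998873e-01]]
```

View pics/top0.png

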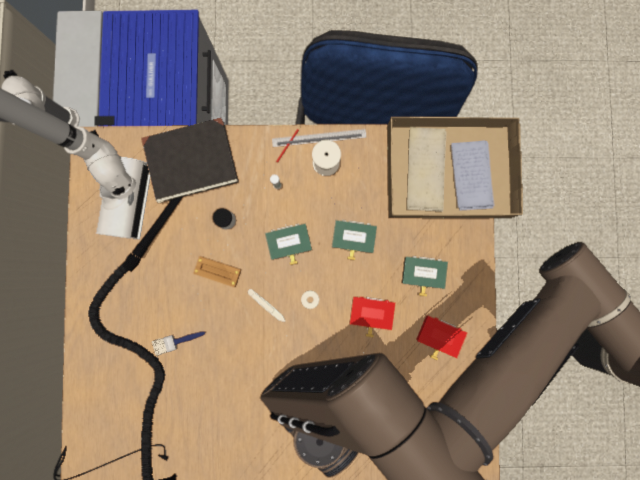

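View pics/side0.png

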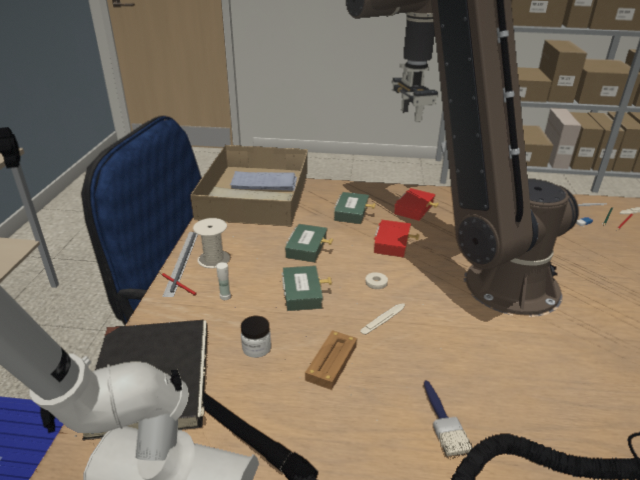

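The top view shows the green tins at about (289,242), (354,237) and (425,272), each with its pull facing the robot. The stand is at (217,271), jar (223,218), reel (326,157) and stick (275,182). The two red tins at (372,313) and (441,336) are the look-alikes. Next I'll fit poses from depth.

```bash
cat > fit.py <<'E'
from h import *
z=np.load("pics/top0.npz"); p,d=z["p"],z["d"]; W=cloud("top",d)
def fit(u,v,ztop,r=40):
    # pixels near the top face, by height, in connected component
    m=((W[...,2]>ztop-.008)&(W[...,2]<ztop+.012)).astype(np.uint8)
    win=np.zeros_like(m); win[v-r:v+r,u-r:u+r]=1
    n,l,s,c=cv2.connectedComponentsWithStats(m*win,connectivity=4)
    k=l[v,u] or 1+np.argmax(s[1:,4]); k=1+np.argmax(s[1:,4])
    vv,uu=np.nonzero(l==k); 
    P=onplane("top",uu,vv,ztop)[:,:2]
    (cx,cy),(a,b),ang=cv2.minAreaRect((P*1000).astype(np.float32))
    return np.round([cx,cy,a,b,ang],1),len(uu),np.round(np.median(W[l==k],0),4)
for n,u,v,zt in(("A",289,242,.037),("B",354,237,.037),("C",425,272,.037),("stand",217,271,.024)): print(n,*fit(u,v,zt))
print("table",np.median(W[300:330,220:250,2]),"noise",W[300:330,220:250,2].std())
for n,u,v,h in(("jar",223,218,.068),("reel",326,157,.105),("stick",275,182,.096)): print(n,onplane("top",u,v,h).round(3))
E
python3 fit.py
python3 - <<'E'
import cv2,numpy as np
i=cv2.imread("pics/top0.png")
c=cv2.resize(i[205:300,180:460],None,fx=2.85,fy=2.85,interpolation=cv2.INTER_CUBIC)
s=cv2.imread("pics/side0.png")
e=cv2.resize(s[180:395,220:440],None,fx=1.45,fy=1.45,interpolation=cv2.INTER_CUBIC)
o=np.zeros((600,800,3),np.uint8); o[:c.shape[0],:c.shape[1]]=c; h=min(600-c.shape[0],e.shape[0]); o[c.shape[0]:c.shape[0]+h,:e.shape[1]]=e[:h]
cv2.imwrite("pics/crop0.png",o)
E
```

```text
A [525.4  95.3 121.2 133.5  13.5] 1235 [0.537  0.0971 0.0362]
B [ 540.7 -108.7  133.4  121.2   81.4] 1229 [ 0.5525 -0.1085  0.0363]
C [ 425.9 -332.4  135.4  121.4   82.9] 1263 [ 0.4383 -0.3325  0.0361]
stand [443.1 327.1 141.5  60.2  71.8] 651 [0.4423 0.3266 0.0237]
table -0.00023700913944221252 noise 0.003106715605516855
jar [0.607 0.298 0.068]
reel [ 0.789 -0.023  0.105]
stick [0.714 0.134 0.096]
```

View pics/crop0.png

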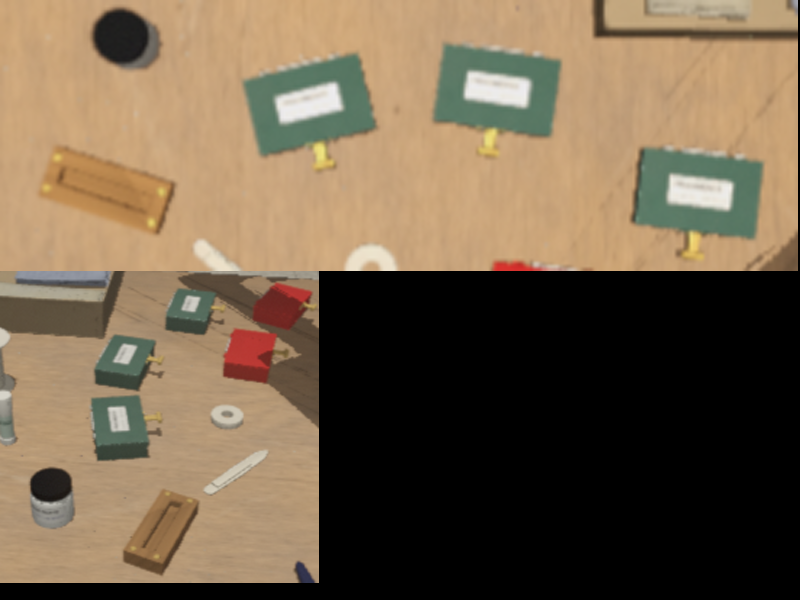

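```bash
python3 - <<'E'
from h import *
z=np.load("pics/side0.npz"); W=cloud("side",z["d"]); c,_=K("side"); 
R=robot.read_tcp_rot(); t=np.array(robot.read_position())
Q=(W-t)@R
m=(np.abs(Q).max(-1)<.3)&(Q[...,2]<.02)&(z["d"]>0)
P=Q[m]
for a in np.arange(-.25,.02,.015):
    s=P[(P[:,2]>=a)&(P[:,2]<a+.015)]
    if len(s): print(round(a,3),len(s),"x",s[:,0].min().round(3),s[:,0].max().round(3),"y",s[:,1].min().round(3),s[:,1].max().round(3))
i=z["p"][40:130,370:460,::-1]; cv2.imwrite("pics/grip.png",cv2.resize(i,None,fx=6,fy=6,interpolation=cv2.INTER_CUBIC))
E
```

```text
-0.25 154 x -0.052 0.038 y -0.015 0.051
-0.235 147 x -0.049 0.036 y -0.018 0.051
-0.22 148 x -0.049 0.039 y -0.017 0.058
-0.205 142 x -0.049 0.036 y -0.006 0.058
-0.19 74 x -0.034 0.024 y -0.014 0.045
-0.175 129 x -0.044 0.035 y -0.042 0.044
-0.16 91 x -0.044 0.037 y -0.037 0.026
-0.145 96 x -0.027 0.023 y -0.046 0.026
-0.13 110 x -0.029 0.026 y -0.055 0.024
-0.115 314 x -0.044 0.038 y -0.097 0.103
-0.1 200 x -0.044 0.038 y -0.092 0.103
-0.085 209 x -0.043 0.038 y -0.085 0.095
-0.07 70 x -0.042 0.037 y -0.09 0.093
-0.055 70 x -0.016 0.012 y -0.066 0.069
-0.04 67 x -0.017 0.009 y -0.067 0.069
-0.025 67 x -0.015 0.013 y -0.056 0.065
-0.01 39 x -0.014 0.011 y -0.056 0.064
```

View pics/grip.png

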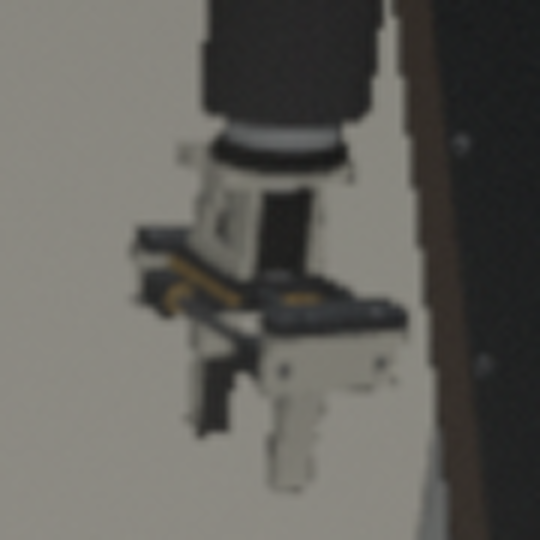

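The gripper's body is long along the jaw axis. A vertical grasp of the bar would therefore hit the open lid, so I'll tilt the tool about 20° towards the robot for that grasp. First I open tin C and look while holding the lid.

```bash
cat >> h.py <<'E'
def tin(rx,ry,yaw):
    y=np.radians(yaw); ex=np.array([np.cos(y),np.sin(y),0]); return np.array([rx,ry,0])+.01375*ex,ex,np.array([-ex[1],ex[0],0])
TIN=dict(A=tin(.5254,.0953,13.5),B=tin(.5407,-.1087,-8.6),C=tin(.4259,-.3324,-7.1))
Z=np.array([0,0,1.])
def pull(k,deg):
    o,ex,ey=TIN[k]; a=np.radians(deg); return o+ex*(.045-.115*np.cos(a))+Z*(.033+.115*np.sin(a))
def down(yd,tilt=0,back=None):
    """tool z down (leaned), y = +-yd, the sign nearer the present wrist pose"""
    z=-Z; yd=yd/np.linalg.norm(yd)
    return np.stack([np.cross(yd,z),yd,z],1)
def best(p,R):
    q0=np.array(robot.read_qpos()); c=[]
    for S in (R,R@np.diag([-1,-1,1])):
        q=robot.ik(list(p),S)
        if q is not None: c.append((np.abs(np.array(q)-q0).max(),S))
    return min(c,key=lambda t:t[0])[1]
DZ=-.012*Z
def arc(k,a,b,R,n=6,speed=.12):
    for d in np.linspace(a,b,n+1)[1:]: robot.servo_line(pull(k,d)+DZ,R,speed)
def openlook(k,name):
    p=pull(k,0)+DZ; R=best(p+.08*Z,down(TIN[k][2]))
    robot.move_gripper(.5); robot.goto(p+.08*Z,R); robot.servo_line(p,R,.15); robot.move_gripper(0)
    print("grip",robot.read_grip_width(),robot.read_force())
    arc(k,0,85,R); print("F",np.round(robot.read_force(),1),"t",robot.read_t(),robot.read_grip_width()); snap("side",name); snap("top",name+"t")
def shut(k):
    R=robot.read_tcp_rot(); arc(k,85,0,R); print("F",np.round(robot.read_force(),1)); robot.move_gripper(.5)
    robot.servo_line(pull(k,0)+DZ+.08*Z,R,.25); print("t",robot.read_t())
E
python3 - <<'E'
from h import *
openlook("C","c1")
c=cv2.imread("pics/c1.png")[130:330,240:480]; t=cv2.imread("pics/c1t.png")[180:340,340:500]
o=np.zeros((600,800,3),np.uint8); o[:400,:480]=cv2.resize(c,(480,400),interpolation=2); o[:320,480:]=cv2.resize(t,(320,320),interpolation=2); cv2.imwrite("pics/c1v.png",o[:400])
E
```

```text
grip 0.26148893502175036 [-2.09660591 -4.41771978  3.35539356]
F [-3.1 -4.1  8.5] t 5.7667 0.2599559217779605
```

View pics/c1v.png

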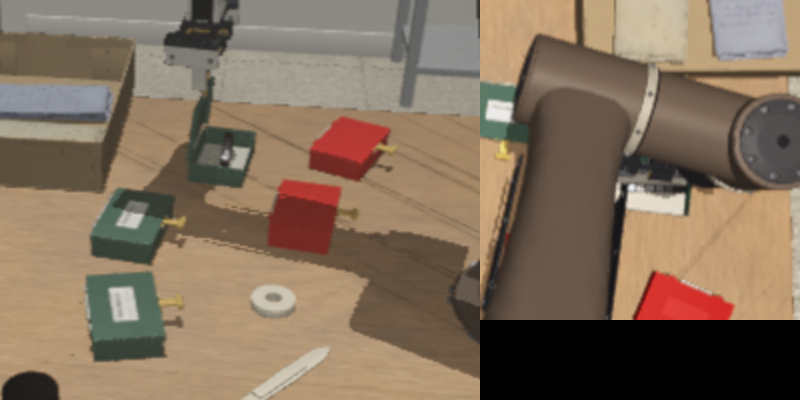

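The side view shows tin C open, its lid held by the gripper at crop (205,105). Inside, at about (228,150), is a dark bar with grey patches. I'll swing the lid to its stop, release it, back off, and measure the bar with the top camera unobstructed.

```bash
python3 - <<'E'
from h import *
k="C"; R=robot.read_tcp_rot()
arc(k,85,108,R,2); print("F",np.round(robot.read_force(),1))
robot.move_gripper(.5); p=pull(k,108)+DZ
robot.servo_line(p+.06*Z,R,.25)
# step aside: towards the stand side, clear of the tin as seen from above
robot.goto(np.array([.40,.10,.25]),best([.40,.10,.25],down(TIN[k][2]))); print("t",robot.read_t())
pt,_=snap("top","c2t"); ps,_=snap("side","c2")
o,ex,ey=TIN[k]
out=[]
for n,f in(("top","c2t"),("side","c2")):
    z=np.load(f"pics/{f}.npz"); W=cloud(n,z["d"]); L=np.stack([(W-o)@ex,(W-o)@ey,W[...,2]],-1)
    m=(np.abs(L[...,0])<.039)&(np.abs(L[...,1])<.061)&(L[...,2]>.022)&(L[...,2]<.045)
    P=L[m]; print(n,m.sum(),"median",np.median(P,0).round(4))
    if n=="top":
        v,u=np.nonzero(m); Q=onplane("top",u,v,.032); print(cv2.minAreaRect((((Q-o)@np.stack([ex,ey],1))*1000).astype(np.float32)), "local mm")
    rim=(np.abs(L[...,0]-.053)<.04)&(np.abs(L[...,1])<.06)&(L[...,2]>.05)&(L[...,2]<.17)
    if rim.sum()>20:
        l=L[rim]; f2=np.polyfit(l[:,2],l[:,0],1); print("lid tilt deg",90+np.degrees(np.arctan(f2[0])),rim.sum(),"x at z.034",np.polyval(f2,.034))
a=cv2.resize(pt[235:310,390:460,::-1],(400,428),interpolation=2); b=cv2.resize(ps[165:235,320:390,::-1],(400,400),interpolation=2)
c=np.zeros((430,800,3),np.uint8); c[:428,:400]=a; c[:400,400:]=b; cv2.imwrite("pics/c2v.png",c)
E
```

```text
F [ 0.4 -4.7  7. ]
t 9.25
top 144 median [-0.0044 -0.0021  0.0309]
((-3.6036157608032227, -6.632129669189453), (12.619958877563477, 98.22193908691406), 6.991705894470215) local mm
lid tilt deg 106.65506195132701 436 x at z.034 0.047950371417724985
side 57 median [-0.0079  0.023   0.0298]
lid tilt deg 106.95933860107225 263 x at z.034 0.04296608257205285
```

View pics/c2v.png

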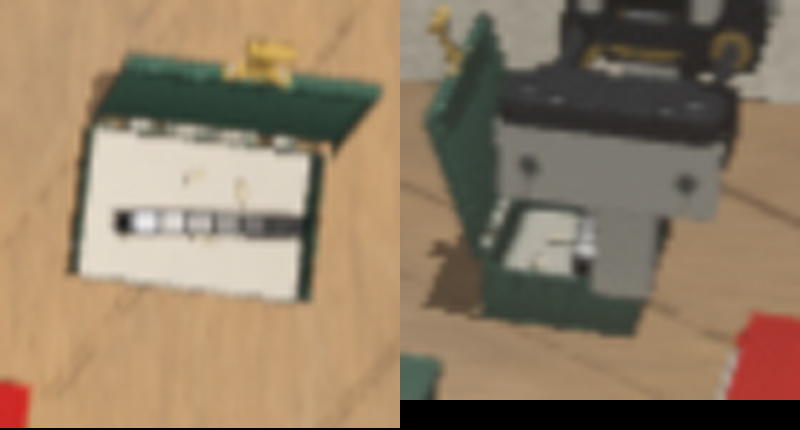

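The top crop shows the bar in tin C at about crop (210,223), lying along world y with its patches visible. The lid stays up at about 107°. Now the tilted grasp.

```bash
python3 - <<'E'
from h import *
o,ex,ey=TIN["C"]; b=o+ex*-.0036+ey*-.0066
a=np.radians(-7.1+7.0); bx=np.array([np.cos(a),np.sin(a),0])
th=np.radians(24); y=bx*np.cos(th)+Z*np.sin(th); z=bx*np.sin(th)-Z*np.cos(th)
R=np.stack([np.cross(y,z),y,z],1)
p=b.copy(); p[2]=.0185
pre=p-z*.14; R=best(pre,R)
robot.move_gripper(.33); robot.goto(pre,R); robot.servo_line(p-z*.03,R,.2); print("F0",np.round(robot.read_force(),1))
robot.servo_line(p,R,.06); print("F1",np.round(robot.read_force(),1),np.round(robot.read_position(),4),p)
robot.move_gripper(0); print("grip mm",robot.read_grip_width()*88,"F",np.round(robot.read_force(),1))
robot.servo_line(p-z*.02,R,.05); robot.servo_line(p-z*.14,R,.2); print("grip mm",robot.read_grip_width()*88,"t",robot.read_t(),"F",np.round(robot.read_force(),1))
E
```

```text
F0 [1.1 0.7 0.1]
F1 [ 6.3 -0.7  0.7] [ 0.4367 -0.3411  0.0187] [ 0.4351564  -0.34020395  0.0185    ]
grip mm 17.382353237520075 F [-2.4  0.9  5.6]
grip mm 13.960436608030342 t 14.5833 F [-0.2  0.2 -2. ]
```

```bash
python3 - <<'E'
from h import *
p=robot.read_position(); robot.servo_line(np.array(p)+.08*Z,None,.3)
a=np.radians(-18.2); sx=np.array([np.cos(a),np.sin(a),0])
s=np.array([.4431,.3271,0]); h=s+.12*Z
c=[(S,robot.ik(list(h),S)) for S in (down(sx),down(-sx))]
q0=np.array(robot.read_qpos()); 
for S,q in c: print(None if q is None else np.round(np.array(q)-q0))
R=best(h,down(sx)); robot.goto(h,R); robot.servo_line(s+.085*Z,R,.1); robot.dwell(.2)
print("grip",robot.read_grip_width()*88,"t",robot.read_t(),np.round(robot.read_position(),4))
ps,_=snap("side","s1"); snap("top","s1t")
# stand top face seen by side cam (from first picture)
z=np.load("pics/side0.npz"); W=cloud("side",z["d"])
m=(np.abs(W[...,2]-.024)<.006)&(np.linalg.norm(W[...,:2]-s[:2],axis=-1)<.1)
v,u=np.nonzero(m); Q=onplane("side",u,v,.024)[:,:2]; print(cv2.minAreaRect((Q*1000).astype(np.float32)),m.sum())
cv2.imwrite("pics/s1v.png",cv2.resize(ps[280:400,270:400,::-1],None,fx=6,fy=5,interpolation=2)[:600] if 0 else cv2.resize(ps[270:400,270:400,::-1],(600,600),interpolation=2))
E
```

```text
[ 86.  19.   4.  16.  -5. 247.]
[86. 19.  4. 16. -5. 67.]
grip 14.111677283618011 t 18.1167 [0.4434 0.3275 0.0858]
((438.3628845214844, 331.8384704589844), (144.72618103027344, 61.6612434387207), 71.79676055908203) 1150
```

View pics/s1v.png

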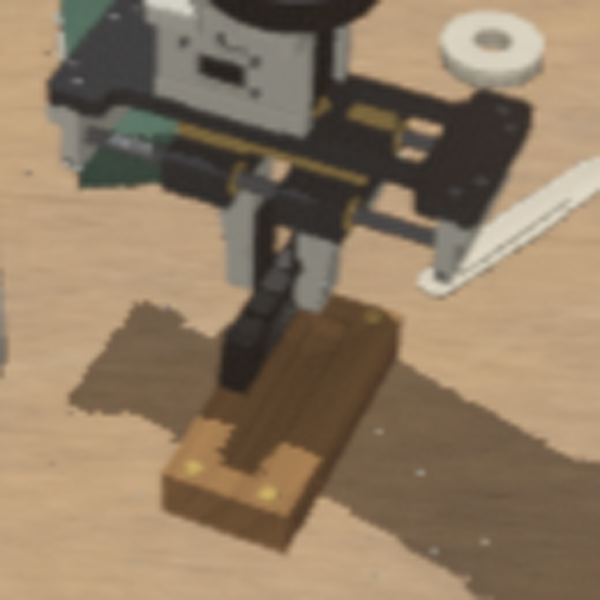

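The crop shows the bar held over the stand, with its near end at crop (235,360) and the slot below running from (240,465) to (330,310). Next I'll measure the bar in the stand frame from the side cloud, along with the slot in the same camera.

```bash
python3 - <<'E'
from h import *
s=np.array([.4431,.3271,0]); a=np.radians(-18.2); ex=np.array([np.cos(a),np.sin(a),0]); ey=np.array([-ex[1],ex[0],0])
z=np.load("pics/s1.npz"); W=cloud("side",z["d"]); L=np.stack([(W-s)@ex,(W-s)@ey,W[...,2]],-1)
lum=z["p"].astype(int).sum(-1)
m=(np.abs(L[...,0])<.014)&(np.abs(L[...,1])<.075)&(L[...,2]>.045)&(L[...,2]<.11)
for y0 in np.arange(-.07,.07,.01):
    q=L[m&(L[...,1]>=y0)&(L[...,1]<y0+.01)]
    if len(q): print(round(y0,3),len(q),"x",np.percentile(q[:,0],[5,50,95]).round(4),"z",np.percentile(q[:,2],[2,98]).round(4))
def px(*uv): # crop px -> full side px
    uv=np.array(uv,float)*130/600+270; return uv[:,0],uv[:,1]
# slot near end corners / stand near top corners & far top corners on z=.024
u,v=px((222,458),(256,472),(163,475),(283,510),(400,318),(330,295)); Q=onplane("side",u,v,.024)-s
print(np.stack([Q@ex,Q@ey],1).round(4))
zs=np.load("pics/side0.npz"); Ws=cloud("side",zs["d"]); L0=np.stack([(Ws-s)@ex,(Ws-s)@ey,Ws[...,2]],-1)
slot=(np.abs(L0[...,0])<.02)&(np.abs(L0[...,1])<.06)&(L0[...,2]<.0185)&(L0[...,2]>.005)
P=L0[slot]; print("side slot pts",slot.sum(),P.min(0).round(4),P.max(0).round(4),np.median(P,0).round(4))
zt=np.load("pics/top0.npz"); Wt=cloud("top",zt["d"]); Lt=np.stack([(Wt-s)@ex,(Wt-s)@ey,Wt[...,2]],-1)
slot=(np.abs(Lt[...,0])<.02)&(np.abs(Lt[...,1])<.06)&(Lt[...,2]<.019)&(Lt[...,2]>.005)
P=Lt[slot]; print("top slot pts",slot.sum(),P.min(0).round(4),P.max(0).round(4),P.mean(0).round(4))
E
```

```text
-0.02 5 x [0.0021 0.0046 0.0051] z [0.0943 0.0968]
-0.01 24 x [-0.0049  0.0042  0.0065] z [0.0667 0.1096]
0.0 52 x [-0.0113  0.      0.0119] z [0.0724 0.1087]
0.01 76 x [-0.0116 -0.0026  0.0125] z [0.0711 0.1087]
0.02 38 x [-0.0083 -0.006   0.0027] z [0.0679 0.0974]
0.03 39 x [-0.0084 -0.0066  0.0037] z [0.0692 0.0994]
0.04 57 x [-0.0083 -0.0029  0.005 ] z [0.0694 0.0985]
0.05 57 x [-0.0073 -0.0015  0.0054] z [0.0673 0.0972]
[[ 0.0036  0.0522]
 [-0.0133  0.0534]
 [ 0.0228  0.0723]
 [-0.0327  0.0686]
 [-0.0356 -0.065 ]
 [ 0.0004 -0.0656]]
side slot pts 280 [-0.0108 -0.0564  0.0072] [0.0061 0.045  0.0184] [-0.0015 -0.006   0.0111]
top slot pts 197 [-0.0188 -0.0584  0.0054] [0.0168 0.0556 0.0189] [-0.0007  0.0018  0.0126]
```

```bash
python3 - <<'E'
from h import *
s=np.array([.4431,.3271,0]); a=np.radians(-18.2); ex=np.array([np.cos(a),np.sin(a),0]); ey=np.array([-ex[1],ex[0],0])
loc=lambda W: np.stack([(W-s)@ex,(W-s)@ey,W[...,2]],-1)
z=np.load("pics/s1.npz"); L=loc(cloud("side",z["d"]))
m=(np.abs(L[...,0])<.006)&(L[...,1]>.03)&(L[...,1]<.075)&(L[...,2]>.071)&(L[...,2]<.094)
h,e=np.histogram(L[m][:,1],np.arange(.03,.075,.002)); print("bar end hist",dict(zip(e.round(3),h)))
z0=np.load("pics/side0.npz"); L0=loc(cloud("side",z0["d"]))
# stand via depth from side: end faces & side faces
m=(np.abs(L0[...,0])<.02)&(np.abs(L0[...,1]-.07)<.012)&(L0[...,2]>.006)&(L0[...,2]<.019); print("stand +y face",m.sum(),np.median(L0[m],0).round(4))
m=(np.abs(L0[...,0]+.03)<.012)&(np.abs(L0[...,1])<.055)&(L0[...,2]>.006)&(L0[...,2]<.018); print("stand -x face",m.sum(),np.median(L0[m],0).round(4))
m=(np.abs(L0[...,0])<.024)&(np.abs(L0[...,1])<.065)&(L0[...,2]>.02)&(L0[...,2]<.03); print("top z",np.median(L0[m][:,2]))
P=L0[m]; 
# slot lips: top-face pixels on either side of the slot, |y|<45mm
q=P[np.abs(P[:,1])<.045]; h,e=np.histogram(q[:,0],np.arange(-.024,.0241,.002)); print(dict(zip(e.round(3),h)))
E
```

```text
bar end hist {np.float64(0.03): np.int64(0), np.float64(0.032): np.int64(0), np.float64(0.034): np.int64(1), np.float64(0.036): np.int64(0), np.float64(0.038): np.int64(0), np.float64(0.04): np.int64(0), np.float64(0.042): np.int64(0), np.float64(0.044): np.int64(0), np.float64(0.046): np.int64(0), np.float64(0.048): np.int64(13), np.float64(0.05): np.int64(27), np.float64(0.052): np.int64(6), np.float64(0.054): np.int64(1), np.float64(0.056): np.int64(0), np.float64(0.058): np.int64(0), np.float64(0.06): np.int64(0), np.float64(0.062): np.int64(0), np.float64(0.064): np.int64(0), np.float64(0.066): np.int64(0), np.float64(0.068): np.int64(0), np.float64(0.07): np.int64(0), np.float64(0.072): np.int64(0)}
stand +y face 82 [-0.0004  0.0694  0.0125]
stand -x face 80 [-0.0346  0.0032  0.0117]
top z 0.02267388344383825
{np.float64(-0.024): np.int64(24), np.float64(-0.022): np.int64(34), np.float64(-0.02): np.int64(22), np.float64(-0.018): np.int64(28), np.float64(-0.016): np.int64(25), np.float64(-0.014): np.int64(4), np.float64(-0.012): np.int64(0), np.float64(-0.01): np.int64(0), np.float64(-0.008): np.int64(0), np.float64(-0.006): np.int64(0), np.float64(-0.004): np.int64(0), np.float64(-0.002): np.int64(0), np.float64(0.0): np.int64(0), np.float64(0.002): np.int64(5), np.float64(0.004): np.int64(32), np.float64(0.006): np.int64(30), np.float64(0.008): np.int64(25), np.float64(0.01): np.int64(33), np.float64(0.012): np.int64(25), np.float64(0.014): np.int64(29), np.float64(0.016): np.int64(27), np.float64(0.018): np.int64(23), np.float64(0.02): np.int64(29), np.float64(0.022): np.int64(28)}
```

Within the side camera, the slot centre is 3.5 mm towards −x and about 1 mm towards −y of the bar. I'll apply that shift and lower in force-checked steps.

```bash
python3 - <<'E'
from h import *
s=np.array([.4431,.3271,0]); a=np.radians(-18.2); ex=np.array([np.cos(a),np.sin(a),0]); ey=np.array([-ex[1],ex[0],0])
t=s-.0033*ex-.001*ey; R=robot.read_tcp_rot()
robot.servo_line(t+.085*Z,R,.1); robot.servo_line(t+.046*Z,R,.1); F0=np.array(robot.read_force()); print("F0",F0.round(1))
for h in np.arange(.043,.026,-.0025):
    robot.servo_line(t+h*Z,R,.03); F=np.array(robot.read_force())-F0; print(round(h,4),np.round([F@ex,F@ey,F[2]],1),np.round(robot.read_position()[2],4))
    if F[2]>10: break
print("t",robot.read_t(),robot.read_grip_width()*88)
ps,_=snap("side","s2")
cv2.imwrite("pics/s2v.png",cv2.resize(ps[285:400,290:390,::-1],(522,600),interpolation=2))
E
```

```text
F0 [-0.3 -0.2 -0.9]
0.043 [ 0.7  0.8 -0.2] 0.0433
0.0405 [ 0.   0.6 -0.2] 0.0406
0.038 [0.4 0.1 0.1] 0.0377
0.0355 [ 0.1 -0.4 -0.1] 0.0353
0.033 [ 0.  -0.   0.2] 0.0328
0.0305 [1.6 0.9 1.6] 0.0308
0.028 [ 5.8 -4.4 15.7] 0.0298
t 20.7583 13.949595097307439
```

View pics/s2v.png

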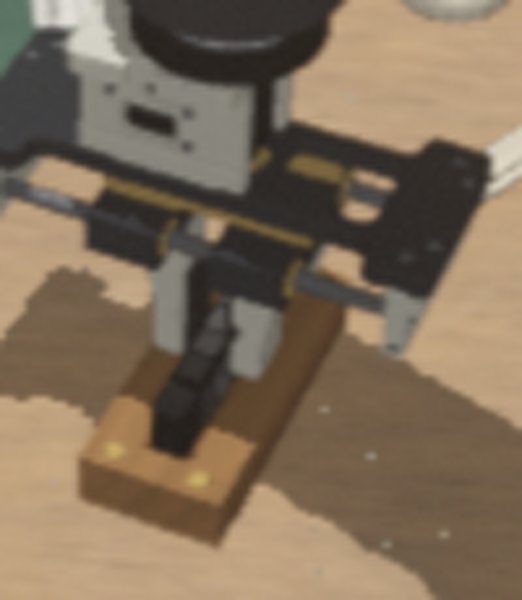

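The bar met no force until the tip height I predicted for home, and the picture shows it seated at crop (190,400). I'll release it, back off, and check its height on the way to shutting tin C.

```bash
python3 - <<'E'
from h import *
robot.move_gripper(.4); p=np.array(robot.read_position()); robot.servo_line(p+.1*Z,None,.15)
k="C"; q=pull(k,109.5)+DZ; R=best(q+.09*Z,down(TIN[k][2])); robot.move_gripper(.55)
robot.goto(q+.09*Z,R); print("t",robot.read_t())
ps,_=snap("side","e1"); pt,_=snap("top","e1t")
s=np.array([.4431,.3271,0]); a=np.radians(-18.2); ex=np.array([np.cos(a),np.sin(a),0]); ey=np.array([-ex[1],ex[0],0])
for n,f in(("side","e1"),("top","e1t")):
    W=cloud(n,np.load(f"pics/{f}.npz")["d"]); L=np.stack([(W-s)@ex,(W-s)@ey,W[...,2]],-1)
    m=(np.abs(L[...,0])<.02)&(np.abs(L[...,1])<.06)&(L[...,2]>.031)&(L[...,2]<.06)
    P=L[m]; print(n,len(P),"z95,50",np.percentile(P[:,2],[95,50]).round(4),"x",np.percentile(P[:,0],[3,97]).round(4),"y",np.percentile(P[:,1],[2,98]).round(4))
    h=[np.percentile(P[(P[:,1]>y0)&(P[:,1]<y0+.02)][:,2],90).round(4) for y0 in(-.05,-.03,-.01,.01,.03)]; print("top z along y",h)
    o,tx,ty=TIN[k]; T=np.stack([(W-o)@tx,(W-o)@ty,W[...,2]],-1)
    r=(np.abs(T[...,0]-.065)<.04)&(np.abs(T[...,1])<.06)&(T[...,2]>.05)&(T[...,2]<.125)
    if r.sum()>20: print("lid",90+np.degrees(np.arctan(np.polyfit(T[r][:,2],T[r][:,0],1)[0])))
A=cv2.resize(ps[285:400,290:390,::-1],(400,460),interpolation=2); B=cv2.resize(ps[130:245,310:410,::-1],(400,460),interpolation=2); cv2.imwrite("pics/e1v.png",np.hstack([A,B]))
E
```

```text
t 25.175
side 302 z95,50 [0.0432 0.0405] x [-0.0107  0.003 ] y [-0.0463  0.0512]
top z along y [np.float64(0.0432), np.float64(0.0423), np.float64(0.042), np.float64(0.0429), np.float64(0.0422)]
lid 106.90889917103526
top 152 z95,50 [0.0475 0.0419] x [-0.0056  0.008 ] y [-0.048   0.0488]
top z along y [np.float64(0.0465), np.float64(0.0445), np.float64(0.0458), np.float64(0.0463), np.float64(0.0461)]
lid 105.94391478146403
```

View pics/e1v.png

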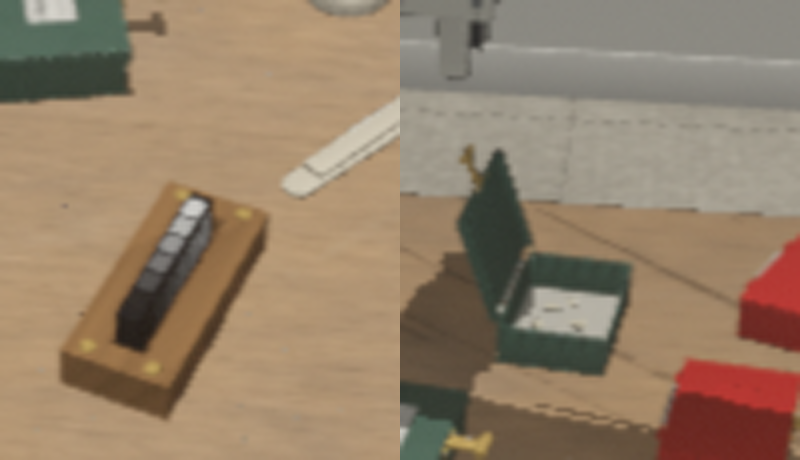

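The left crop shows the bar upright in the slot, and its top reads 42 mm and level, which is fully home. The right crop shows tin C empty with the lid leaning back. Now I shut it.

```bash
python3 - <<'E'
from h import *
k="C"; R=robot.read_tcp_rot(); q=pull(k,109)+DZ
robot.servo_line(q,R,.12); robot.move_gripper(0); print("grip mm",robot.read_grip_width()*88,np.round(robot.read_force(),1))
arc(k,109,0,R,9); print("F",np.round(robot.read_force(),1)); robot.move_gripper(.5)
robot.servo_line(pull(k,0)+DZ+.1*Z,R,.25)
robot.goto(np.array([.26,-.623,.227]),best([.26,-.623,.227],R)); print("t",robot.read_t())
ps,_=snap("side","f1"); pt,_=snap("top","f1t")
for n,f,f0 in(("top","f1t","top0"),("side","f1","side0")):
    W=cloud(n,np.load(f"pics/{f}.npz")["d"]); W0=cloud(n,np.load(f"pics/{f0}.npz")["d"])
    for kk,(o,tx,ty) in TIN.items():
        g=lambda W:np.median(W[(np.abs((W-o)@tx)<.035)&(np.abs((W-o)@ty)<.055)&(W[...,2]<.2)][:,2]).round(4)
        print(n,kk,"lid z now",g(W),"start",g(W0))
i=pt[130:300,190:460,::-1]; cv2.imwrite("pics/f1v.png",np.vstack([cv2.resize(i,(540,340),interpolation=2),cv2.resize(ps[170:400,180:440,::-1],(540,260))]) )
E
```

```text
grip mm 22.816970071082803 [-1.4 -4.2  1.3]
F [-1.5 -7.   0.9]
t 32.3
top A lid z now 0.0362 start 0.0363
top B lid z now 0.0363 start 0.0365
top C lid z now 0.0362 start 0.0362
side A lid z now 0.0352 start 0.035
side B lid z now 0.035 start 0.0351
side C lid z now 0.0351 start 0.035
```

View pics/f1v.png

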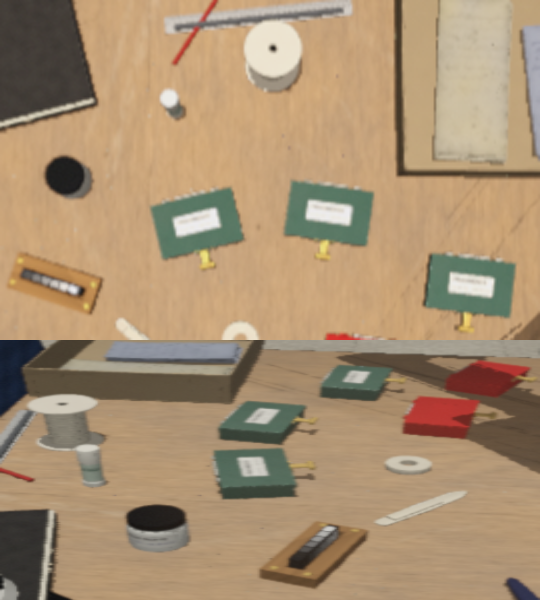

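All three tins are shut, the bar is in the slot at (52,285), and the jar, reel and stick haven't moved. Handing in.

```bash
python3 -c "
from rig import robot
robot.job_done(); print(robot.read_t())"
```

```text
the job is handed in; nothing more can be done
the job is handed in; nothing more can be done
```

The reference bar is standing in the slot of the wooden stand and all three tins are shut. I handed the job in at about 32 s, well under the 72 s limit.

- **Finding the bar:** It was in the first tin I opened, the rightmost one, which I called C. The other two tins were never opened.
- **Picking it up:** I tilted the gripper 24° to clear the open lid. The bar straightened between the fingers as they closed and lifted out cleanly.
- **Placing it:** It went into the slot with almost no resistance until it touched the floor (about 16 N). I then took hold of the pull again and shut the tin.
- **Final checks:**
  - All three lids read the same height as at the start, to within 0.2 mm.
  - The side camera put the bar's top at 42–43 mm and level; fully home is 42 mm.
  - In the last pictures the jar, reel, glue stick and red tins look unmoved; I checked these by eye only.
- **Disagreements:**
  - The two cameras placed the stand about 5 mm apart across the slot. I trusted the side camera's view of bar and slot together, and the fit agreed with it.
  - The top camera read the bar's top at 44–46 mm (median 42 mm), which I put down to depth noise.
  - The open lid measured about 107°, against a stop of 110°.

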